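# Load the carving stand and index it to the third click

### The job

Set the square-bodied baluster blank down in the saddle of the indexing stand, flat between its two cheeks and centred, and let go of it (set it down, do not drop it). Then take the knob by its wooden bar and turn it clockwise, seen from above, from its home stop to the third click - feel and count the clicks, and do not run on to the fourth - and finish there: the program ends with the gripper still firmly holding the knob. Leave everything else on the bench where it is.

Things in the scene. Friction and masses are not known exactly. Their poses are not given: they have to be found in the camera images.
- blank: Workpiece, loose: light-wood baluster blank 140 mm long (its x). Its middle 76 mm is a square-edged block 40 mm wide (y), 44 mm tall (z), with two thin dark lines on top; at each side a 32 mm long round turned end, 26 to 34 mm thick. Both ends alike: either way round will do. About 0.16 kg, mass centre in the middle. Origin: centre of the underside, z up.
- seat (a point): Centre of the floor of the steel saddle on the stand's turntable, 62 mm above the bench. The saddle is a short channel, open at both ends: floor 40 mm long (its x) and 46 mm wide (its y) between two cheeks 9 mm thick that rise 10 mm above the floor. The blank lies along the saddle's x and overhangs both ends. The saddle turns with the knob, 1:1 and the same way; at rest the clicks hold it.
- handle (a point): Wooden bar grip of the stand's knob: 44 mm long (its x), 16 mm wide (its y), upright sides, on a steel disc 60 mm across. Disc top 68 mm, bar top 104 mm above the bench. Origin: on the upright turning axis, 91 mm above the bench. Grip it across its y from above, fingertips above the disc; it turns with the knob. At the start its x is square to the stand's long side.
- knob (a joint): Knob angle in rad, growing clockwise seen from above. It starts at 0, the home stop; an end stop lies at -0.1. Clicks every 24 degrees: 0.419, 0.838, third 1.257, then a fourth and fifth and an end stop. Between clicks it resists, at most 0.09 to 0.15 N m a quarter of the way, zero half way, then pulls forward into the next click. Friction 0.015 N m; it stays in a click when let go.
- stand: The indexing stand, fixed to the bench: dark steel base 110 x 320 x 14 mm (x, y, z), origin at the centre of its underside. The grey gearbox with the knob is at its -y end, the turntable with the saddle at its +y end; their axes are upright and 190 mm apart (95 mm each side of the origin). White marks round the knob show the six stops.
- offcut: Bystander, loose: stepped light-wood offcut, 120 x 50 mm, 18 mm thick with a 50 mm long step 32 mm high at one end, beside the blank. Origin: centre of the underside.
- gouge: Bystander, loose: carving gouge with a dark wooden handle, 175 mm long, 20 mm tall, on the robot's side of the stand.
- gouge2: Bystander, loose: a like gouge on the right of the bench.
- stone: Bystander, loose: grey sharpening stone, 150 x 50 x 25 mm, lying behind the stand.
- mallet: Bystander, loose: wooden mallet, 260 mm long, head 100 x 60 x 60 mm, at the right.
- tin: Bystander, loose: steel bowl, 76 mm across, 60 mm tall, back left.
There are look-alikes about, which are no part of the job. What is shaped like the blank but blue, green or pink is not meant.

How it is judged:
On the way, in this order (a step that is already met when the one before it is completed fails the run):
1. the blank lies seated in the saddle, let go, with the knob still at its home stop (x of blank in the frame of seat between -0.014 and 0.014 m and horizontal distance between blank and seat below 0.016 m and z of blank in the frame of seat between -0.005 and 0.005 m and angle between the x axis of blank and the x axis of seat, either way round below 0.15 rad and angle between blank's own z axis and vertical below 0.08 rad and contact force between each of the fingers, the arm and blank below 0.05 N and value of joint knob below 0.15 rad and linear speed of blank below 0.03 m/s), for 0.2 s.
2. the fingers hold the knob at the third click (value of joint knob between 1.157 and 1.357 rad and contact force between the fingers and knob above 2 N), for 0.2 s.
At the end, for the whole second after the job is handed in: The knob is at its third click (1.257 rad within 0.1), still, with the fingers gripping its bar with over 2 N; the blank lies flat on the saddle floor between the cheeks (height within 5 mm), centred within 14 mm along it and aligned within 0.15 rad, at rest and untouched by the robot (all of step 2 and x of blank in the frame of seat between -0.014 and 0.014 m and horizontal distance between blank and seat below 0.016 m and z of blank in the frame of seat between -0.005 and 0.005 m and angle between the x axis of blank and the x axis of seat, either way round below 0.15 rad and angle between blank's own z axis and vertical below 0.08 rad and contact force between each of the fingers, the arm and blank below 0.05 N and velocity of joint knob between -0.1 and 0.1 rad/s and linear speed of blank below 0.03 m/s); the arm keeps its last pose, push and grip.
It fails at once if the knob runs past the third click towards the fourth (value of joint knob above 1.5 rad).
It fails at once if the blank is dropped (faster than 0.6 m/s out of the fingers) (linear speed of blank above 0.6 m/s and contact force between the fingers and blank below 0.05 N).
It fails at once if a bystander is moved by more than 30 mm (distance of any of offcut, gouge, gouge2, stone, mallet, tin from where it was at the start of the episode above 0.03 m).
It also fails if it takes over 64 s, if anything falls off the work surface, if the arm or the gripper's body presses on something with over 40 N, if the wrist force passes 120 N, or if a joint passes its speed limit or range.

### The arm

A 7-joint arm with a two-finger parallel gripper is mounted at the origin on the work surface. World frame = base frame: x ahead of the robot, y to its left, z up, the work surface at z = 0. Lengths are in m, angles in rad, forces in N, time in s.
With the tool pointing down it reaches from about 0.4 to 0.85 m from the base axis. Payload 4.5 kg.
Tool frame: the origin (TCP) lies on the centre line of the jaws, within the pads' length; the fingertips stand 17 mm ahead of it and the grasp point (between the pads) lies 2 mm behind it (r.tip_reach is the distance from the TCP to the fingertips, in m); z points along the fingers, y is the line along which they close (so a half turn about z gives the same grasp; the last joint's range is limited). The gripper opens to 88 mm and grips with 3 to 60 N. Pads are 18 mm wide; open, the fingers measure 123 mm over their backs; the gripper's body (75 mm by 187 mm) begins 45 mm behind the grasp point.
Start: joints at [-1.272, 0.689, -0.195, 1.565, 0.157, 0.902, -0.215], TCP at [0.164, 0.603, 0.256] pointing down, gripper open.
Joint ranges: [-3.01, 3.01], [-0.46, 2.08], [-1.47, 1.51], [0.13, 2.56], [-1, 4.14], [0.04, 2.09], [-2.66, 2.66]. Speed limits (rad/s): [2.57, 2.57, 3.14, 3.14, 3.14, 3.14, 3.14].

### API

Orientations are given as a unit quaternion [x, y, z, w].
In Python, from plant import r gives the robot as it stands.
- The arm moves only by the tool step_arm, never from a script. Its argument "steps" is a list of rows, each a list of 7 numbers: the shift along the tool's x, y, z in cm, then the turn, a rotation vector about the tool's x, y, z in degrees, then the gripper's target within -1 to 1 (shut at 1, half-way at 0, fully open at -1). A call has 1 to 8 rows; each row shifts and turns the commanded pose from where the row before left it, along the tool's axes as they then stand; what a row does not reach is not made up. A row lasts 1/8 s, in which the tool goes at most 62.5 mm and 10.7 degrees, less where a joint would pass 70% of its speed; a pose out of reach is approached as far as the arm can. A call with a gripper value outside its range is refused whole. The fingers move at their own pace and stop on an object; "force" is the grip in N (left out, the last holds). Time passes only in rows, so rows that do not move let the fingers close. It gives the time, the measured TCP pose, the force, the opening and the grip force at its end, in the units of the state.
- r.get_state(): the state, without advancing time (a new reading comes with each control period).
- r.snapshot(name): name is "scene" or "top"; returns a dict with "pixels" (384x512x3 uint8, red, green, blue), "fx", "fy", "cx", "cy" (pixels), "cam_to_world" (4x4, takes a point from camera to world coordinates). Camera axes: x right, y down, z forward; pixel columns grow to the right and rows downward; lengths in m; the calibration is good to about 2 mm. A picture is of the moment at which its call begins. There is no depth.
- r.finish_job(): hands the job in; it is judged then, once.
The state is a dict: "clock": time; "q": joint angles; "qd": joint speeds; "joint_torque": joint torques, N m; "tool_pos": TCP position; "eef_rot": TCP orientation; "contact_force": force on the tool from outside, world axes, zero at the start; "moment": the same for the moment, N m; "opening": opening from 0.0 (shut) to 1.0 (fully open); "finger_force": force on a finger pad.
Only numpy, scipy, OpenCV 4.12 (cv2) and the standard library are available. Lean on these libraries where they do the work, as an engineer would, in place of code of your own. Each camera call takes 0.05 s, during which the arm holds its last target. There are 200 camera calls.

## Working session

There is one attempt and no reset: what is moved stays moved. The work goes in short steps, Python scripts to look and compute and a tool call to move; the robot and the scene stay as the last step left them, time stands still between calls to the robot, and variables do not carry over. Pictures are saved under pics/ and viewed, at most 10 in all, crops included, and the job is handed in when it is done.

Besides the shell and the picture viewer there is one more tool, called after "Request:" as a command line: name --pt "numbers of a row" for each row, then --argument value for the rest. step_arm: Moves the arm, as the interface text tells. Its arguments: {"type":"object","properties":{"steps":{"type":"array","items":{"type":"array","items":{"type":"number"}}},"force":{"type":"number"}},"required":["steps"]}

```bash
mkdir -p pics; cat > h.py <<'E'
import numpy as np, cv2, json
from plant import r
from scipy.spatial.transform import Rotation as R
def snap(n,f):
    s=r.snapshot(n); cv2.imwrite('pics/'+f+'.png',s['pixels'][:,:,::-1])
    json.dump({k:np.array(s[k]).tolist() for k in('fx','fy','cx','cy','cam_to_world')},open('pics/'+f+'.json','w'))
def pt(f,u,v,z):
    s=json.load(open('pics/'+f+'.json'));T=np.array(s['cam_to_world'])
    d=T[:3,:3]@[(u-s['cx'])/s['fx'],(v-s['cy'])/s['fy'],1];o=T[:3,3]
    return (o+d*(z-o[2])/d[2]).round(4)
def crop(f,x,y,w,h,k):
    i=cv2.imread('pics/'+f+'.png')[y:y+h,x:x+w]
    cv2.imwrite('pics/%s_c%d_%d.png'%(f,x,y),cv2.resize(i,None,fx=k,fy=k,interpolation=cv2.INTER_CUBIC))
E
python3 - <<'E'
from h import *
snap('top','t0');snap('scene','s0')
s=r.get_state();print(s['tool_pos'],s['eef_rot'],s['opening'],R.from_quat(s['eef_rot']).as_matrix().round(3),s['clock'])
print(json.load(open('pics/t0.json')))
E
```

```text
[0.16346266 0.60271236 0.2550234 ] [ 1.31983549e-01  9.91251600e-01 -7.78101350e-04 -5.63738443e-05] 0.9998602632555094 [[-0.965  0.262 -0.   ]
 [ 0.262  0.965 -0.002]
 [-0.    -0.002 -1.   ]] 0.1
{'fx': 356.5480229229844, 'fy': 356.5480229229844, 'cx': 256.1919561551095, 'cy': 200.0738082996641, 'cam_to_world': [[0.01571614133978514, -0.994972171599241, 0.09891097332691884, 0.42622883087813895], [-0.9997716182376557, -0.01707014903520054, -0.01285773612947818, -0.08470000010356497], [0.014481514694504177, -0.09868630986619469, -0.995013214976136, 1.177154073283937], [0.0, 0.0, 0.0, 1.0]]}
```

View pics/t0.png

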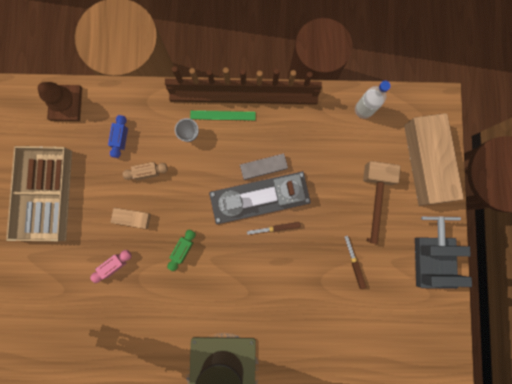

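View pics/s0.png

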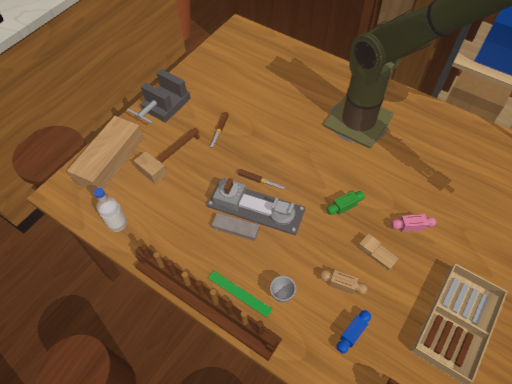

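The top view shows the natural blank at about (145,171), the offcut at (130,218), the stand at (260,198) with the knob at its right end (~(292,187)) or its left (231,203), which needs a closer look, and gouge at (273,229). I'll enlarge these areas.

```bash
python3 - <<'E'
from h import *
crop('t0',200,150,120,90,6.6);crop('t0',105,145,80,60,10)
E
```

```text
(no output)
```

View pics/t0_c200_150.png

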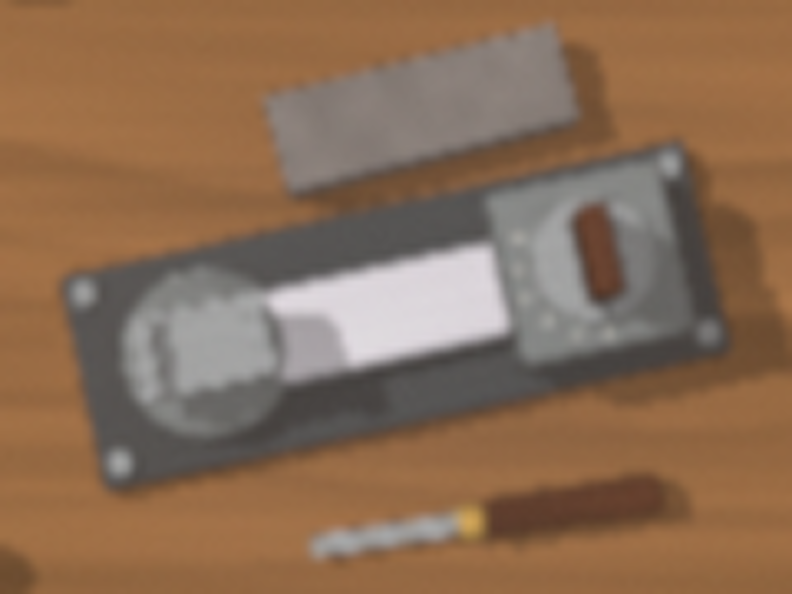

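View pics/t0_c105_145.png

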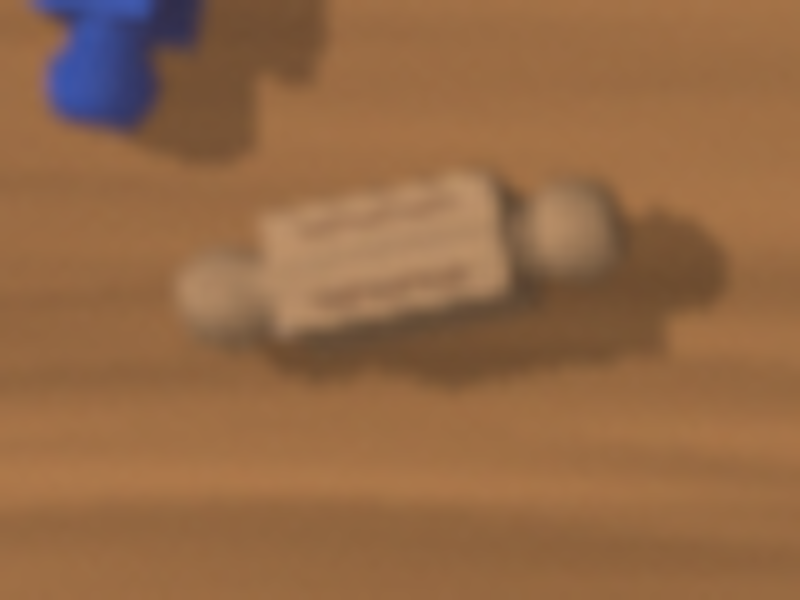

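Stand corners in the crop are (65,278), (683,145), (728,345) and (112,490). The knob is at the right, with its bar running (592,205) to (607,300). The saddle floor is around (222,347). The top of the blank's block runs (258,215), (492,172), (515,295), (280,335) in its crop. I want a closer look at the saddle.

```bash
python3 - <<'E'
from h import *
a=cv2.imread('pics/t0.png')[184:224,210:250]; b=cv2.imread('pics/s0.png')[185:235,260:310]
f=lambda i:cv2.normalize(cv2.resize(i,(400,400),interpolation=cv2.INTER_CUBIC),None,0,255,cv2.NORM_MINMAX)
g=lambda i:cv2.convertScaleAbs(i,alpha=1.5,beta=-60)
cv2.imwrite('pics/sad.png',np.hstack([g(f(a)),g(f(b))]))
c=lambda u,v:pt('t0',200+u/6.6-.5+.5/6.6,150+v/6.6-.5+.5/6.6,.014)
C=np.array([c(65,278),c(683,145),c(728,345),c(112,490)]);print(C,C.mean(0))
y=(C[0]+C[3]-C[1]-C[2])/2;x=(C[0]+C[1]-C[2]-C[3])/2
print(np.linalg.norm(x),np.linalg.norm(y),np.degrees(np.arctan2(y[1],y[0])),np.degrees(np.arctan2(x[1],x[0])))
yh=y/np.linalg.norm(y);print('seat',C.mean(0)+.095*yh,'knob',C.mean(0)-.095*yh)
h=lambda u,v:pt('t0',200+u/6.6-.5+.5/6.6,150+v/6.6-.5+.5/6.6,.104)
H=np.array([h(576,210),h(608,203),h(623,296),h(592,303)]);print('bar',H,H.mean(0))
b=lambda u,v:pt('t0',105+u/10-.45,145+v/10-.45,.044)
B=np.array([b(258,215),b(492,172),b(515,295),b(280,335)]);print('blank',B,B.mean(0))
x=(B[0]+B[3]-B[1]-B[2])/2;y=(B[0]+B[1]-B[2]-B[3])/2;print(np.linalg.norm(x),np.linalg.norm(y),np.degrees(np.arctan2(x[1],x[0])),np.degrees(np.arctan2(y[1],y[0])))
E
```

```text
[[ 0.5668  0.0541  0.014 ]
 [ 0.6394 -0.2534  0.014 ]
 [ 0.539  -0.2761  0.014 ]
 [ 0.4621  0.028   0.014 ]] [ 0.551825 -0.11185   0.014   ]
0.10541281942913769 0.3148034347017199 103.73607186182743 13.383685149030736
seat [ 0.52926727 -0.01956702  0.014     ] knob [ 0.57438273 -0.20413298  0.014     ]
bar [[ 0.5917 -0.191   0.104 ]
 [ 0.5952 -0.2058  0.104 ]
 [ 0.5521 -0.2129  0.104 ]
 [ 0.5486 -0.1987  0.104 ]] [ 0.5719 -0.2021  0.104 ]
blank [[0.6416 0.3061 0.044 ]
 [0.657  0.2319 0.044 ]
 [0.6172 0.2228 0.044 ]
 [0.6028 0.2971 0.044 ]] [0.62965  0.264475 0.044   ]
0.07573026145471834 0.04032855687970995 101.34702671946108 12.967994835132853
```

View pics/sad.png

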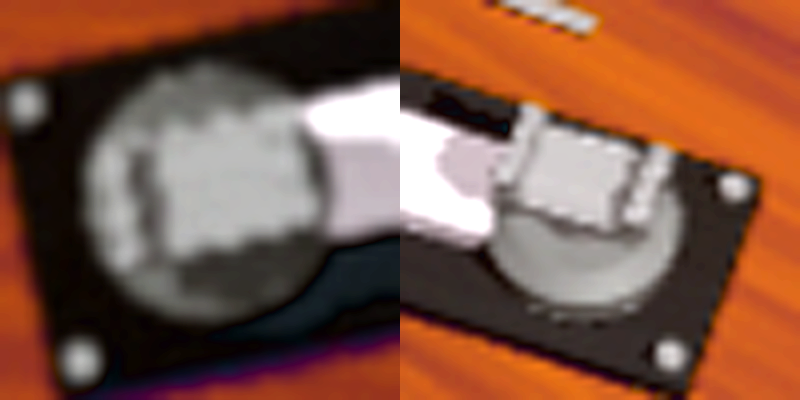

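The scene view confirms the cheeks are spaced along the stand's long side: the left one is at (525,145) and the right one at (650,190) in this crop. The saddle's x is therefore along the stand's x, at about 13.5°. Next I cross-check the seat from both cameras and plan the first move.

```bash
cat >> h.py <<'E'
def go(x=None,y=None,z=None,yaw=None):
    "tool-frame shift in cm to reach target at present orientation, and turn about tool z (deg) for the jaw line yaw (deg)"
    s=r.get_state();M=R.from_quat(s['eef_rot']).as_matrix();p=np.array(s['tool_pos'])
    t=np.array([a if a is not None else b for a,b in zip((x,y,z),p)])
    cur=np.degrees(np.arctan2(M[1,1],M[0,1]));yz=np.degrees(np.arctan2(-M[1,0],-M[0,0]))
    print('p',p.round(4),'yaw',cur.round(2),'tilt',M[:,2].round(4),'q',np.round(s['q'],2),'t',round(s['clock'],2),'open',round(s['opening'],3))
    print('shift cm',(M.T@(t-p)*100).round(2),'turn',None if yaw is None else round(-((yaw-cur+180)%360-180),2))
E
python3 - <<'E'
from h import *
print(pt('t0',233.2,201.7,.062),pt('s0',281.6,206.4,.062))
go(.6297,.2645,.20,12.7)
E
```

```text
[ 0.5307 -0.027   0.062 ] [ 0.5329 -0.0184  0.062 ]
p [0.1635 0.6027 0.255 ] yaw 74.83 tilt [-3.0e-04 -1.5e-03 -1.0e+00] q [-1.27  0.69 -0.19  1.57  0.16  0.9  -0.22] t 0.1 open 1.0
shift cm [-53.85 -20.43   5.54] turn 62.13
```

Request:
step_arm --pt "-4.5 -1.7 0 0 0 0 -1" --pt "-4.5 -1.7 0 0 0 0 -1" --pt "-4.5 -1.7 0 0 0 0 -1" --pt "-4.5 -1.7 0 0 0 0 -1" --pt "-4.5 -1.7 0 0 0 0 -1" --pt "-4.5 -1.7 0 0 0 0 -1" --pt "-4.5 -1.7 0 0 0 0 -1" --pt "-4.5 -1.7 0 0 0 0 -1" --force 20

```text
clock: 1.1
tool_pos: [0.4764, 0.3765, 0.2554]
eef_rot: [0.132, 0.991, -0.0, -0.0]
contact_force: [0.7, 0.6, 0.0]
opening: 0.999
finger_force: 0.0
```

Request:
step_arm --pt "-4.5 -1.7 0 0 0 0 -1" --pt "-4.5 -1.7 0 0 0 0 -1" --pt "-4.5 -1.7 0 0 0 0 -1" --pt "-4.5 -1.7 0 0 0 0 -1" --pt "0 0 1 0 0 10 -1" --pt "0 0 1 0 0 10 -1" --pt "0 0 1 0 0 10 -1" --pt "0 0 1 0 0 10 -1"

```text
clock: 2.1
tool_pos: [0.631, 0.2649, 0.2148]
eef_rot: [0.466, 0.885, -0.0, -0.0]
contact_force: [-0.6, -0.4, 0.4]
opening: 0.999
finger_force: 0.0
```

Request:
step_arm --pt "0 0 1 0 0 10 -1" --pt "0 0 0 0 0 10 -1" --pt "0 0 0 0 0 2 -1" --pt "0 0 0 0 0 0 -1" --pt "0 0 0 0 0 0 -1"

```text
clock: 2.72
tool_pos: [0.6314, 0.265, 0.2058]
eef_rot: [0.623, 0.782, 0.0, -0.0]
contact_force: [-0.0, -0.4, 0.3]
opening: 0.999
finger_force: 0.0
```

```bash
python3 - <<'E'
from h import *
go(.6297,.2645,.036,12.7)
snap('top','t1')
E
```

```text
p [0.6314 0.265  0.2058] yaw 12.92 tilt [ 0.e+00  3.e-04 -1.e+00] q [-0.49  0.83  0.05  1.42 -0.05  0.9  -0.2 ] t 2.73 open 0.999
shift cm [-0.02 -0.18 16.98] turn 0.22
```

Request:
step_arm --pt "0 -0.2 3 0 0 0 -1" --pt "0 0 3 0 0 0 -1" --pt "0 0 3 0 0 0 -1" --pt "0 0 3 0 0 0 -1" --pt "0 0 3 0 0 0 -1" --pt "0 0 2 0 0 0 -1" --pt "0 0 0 0 0 0 -1"

```text
clock: 3.65
tool_pos: [0.6284, 0.2642, 0.0343]
eef_rot: [0.624, 0.782, -0.001, -0.001]
contact_force: [-0.3, -0.0, -0.0]
opening: 1.001
finger_force: 0.0
```

Request:
step_arm --pt "0 0 0 0 0 0 1" --pt "0 0 0 0 0 0 1" --pt "0 0 0 0 0 0 1" --pt "0 0 0 0 0 0 1" --pt "0 0 0 0 0 0 1" --pt "0 0 0 0 0 0 1" --force 20

```text
clock: 4.4
tool_pos: [0.6297, 0.2647, 0.0359]
eef_rot: [0.624, 0.782, 0.0, 0.0]
contact_force: [0.4, -0.3, 0.9]
opening: 0.45
finger_force: 20.0
```

Request:
step_arm --pt "0 0 0 0 0 0 1" --pt "0 0 0 0 0 0 1"

```text
clock: 4.65
tool_pos: [0.6297, 0.2647, 0.0359]
eef_rot: [0.624, 0.782, 0.0, 0.0]
contact_force: [0.9, -0.1, 1.9]
opening: 0.453
finger_force: 20.0
```

```bash
python3 - <<'E'
from h import *
go(.53,-.02,.16,103.6)
snap('top','t2');crop('t2',105,145,80,60,10)
E
```

```text
p [0.6297 0.2647 0.0359] yaw 12.83 tilt [ 7.e-04  4.e-04 -1.e+00] q [-0.48  1.05  0.04  1.5  -0.06  0.6  -0.2 ] t 4.65 open 0.453
shift cm [-25.55 -16.04 -12.42] turn -90.77
```

Request:
step_arm --pt "0 0 -2 0 0 0 1" --pt "0 0 -3 0 0 0 1" --pt "0 0 -3 0 0 0 1" --pt "0 0 -3 0 0 0 1" --pt "0 0 -3 0 0 0 1" --pt "0 0 0 0 0 -8 1" --pt "0 0 0 0 0 -8 1" --pt "0 0 0 0 0 -8 1" --force 30

```text
clock: 5.7
tool_pos: [0.6289, 0.2642, 0.1766]
eef_rot: [0.446, 0.895, -0.0, -0.0]
contact_force: [0.1, -0.0, -2.1]
opening: 0.451
finger_force: 30.0
```

Request:
step_arm --pt "0 0 0 0 0 -8 1" --pt "0 0 0 0 0 -8 1" --pt "0 0 0 0 0 -8 1" --pt "0 0 0 0 0 -8 1" --pt "0 0 0 0 0 -8 1" --pt "0 0 0 0 0 -8 1" --pt "0 0 0 0 0 -8 1" --pt "0 0 0 0 0 -8 1"

```text
clock: 6.7
tool_pos: [0.6291, 0.2639, 0.1764]
eef_rot: [-0.097, 0.995, -0.001, -0.0]
contact_force: [0.2, -0.0, -2.0]
opening: 0.455
finger_force: 30.0
```

Request:
step_arm --pt "0 0 0 0 0 -2.8 1" --pt "0 0 0 0 0 0 1" --pt "0 0 0 0 0 0 1"

```text
clock: 7.08
tool_pos: [0.6293, 0.2643, 0.1761]
eef_rot: [-0.118, 0.993, -0.0, 0.0]
contact_force: [0.3, -0.3, -1.3]
opening: 0.449
finger_force: 30.0
```

```bash
python3 - <<'E'
from h import *
go(.53,-.02,.16,103.6)
E
```

```text
p [0.6293 0.2643 0.1761] yaw 103.57 tilt [ 2.e-04 -5.e-04 -1.e+00] q [-0.27  0.88 -0.39  1.44  0.38  0.9   1.04] t 7.08 open 0.449
shift cm [ 16.33 -25.31   1.62] turn -0.03
```

Request:
step_arm --pt "2 -3.1 0 0 0 0 1" --pt "2 -3.1 0 0 0 0 1" --pt "2 -3.2 0 0 0 0 1" --pt "2 -3.2 0 0 0 0 1" --pt "2 -3.2 0 0 0 0 1" --pt "2 -3.2 0 0 0 0 1" --pt "2 -3.2 0 0 0 0 1" --pt "2.3 -3.1 0 0 0 0 1"

```text
clock: 8.07
tool_pos: [0.5305, -0.021, 0.1761]
eef_rot: [-0.118, 0.993, -0.0, 0.0]
contact_force: [-0.4, -0.3, -2.2]
opening: 0.45
finger_force: 30.0
```

Request:
step_arm --pt "0 0 1 0 0 0 1" --pt "0 0 1 0 0 0 1" --pt "0 0 1 0 0 0 1" --pt "0 0 1 0 0 0 1" --pt "0 0 0 0 0 0 1" --pt "0 0 0 0 0 0 1"

```text
clock: 8.82
tool_pos: [0.5308, -0.0194, 0.1357]
eef_rot: [-0.119, 0.993, 0.0, 0.0]
contact_force: [-0.1, 0.2, -1.5]
opening: 0.452
finger_force: 30.0
```

```bash
python3 - <<'E'
from h import *
go(.53,-.02,.097,103.6)
snap('scene','s3');snap('top','t3')
a=cv2.imread('pics/t3.png')[170:230,200:260]; b=cv2.imread('pics/s3.png')[175:235,250:310]
f=lambda i:cv2.resize(i,(400,400),interpolation=cv2.INTER_CUBIC)
cv2.imwrite('pics/s3c.png',cv2.convertScaleAbs(np.hstack([f(a),f(b)]),alpha=1.4))
E
```

```text
p [ 0.5308 -0.0194  0.1357] yaw 103.65 tilt [ 2.e-04  2.e-04 -1.e+00] q [ 0.16  0.77 -0.35  1.95  0.51  0.51  1.26] t 8.82 open 0.452
shift cm [ 0.09 -0.04  3.87] turn 0.05
```

View pics/s3c.png

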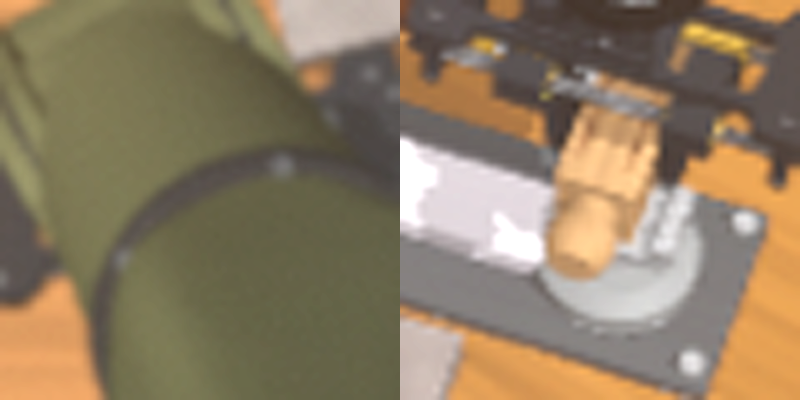

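The top view is blocked by the arm. The scene view shows the blank hanging over the saddle and aligned with it. I'll check the seat estimate by overlaying a model on the initial pictures.

```bash
cat > ov.py <<'E'
from h import *
import sys
X,Y,A=map(float,sys.argv[1:4])
def proj(f,P):
    s=json.load(open('pics/'+f+'.json'));T=np.linalg.inv(np.array(s['cam_to_world']));q=T[:3,:3]@P+T[:3,3]
    return np.array([s['cx']+s['fx']*q[0]/q[2],s['cy']+s['fy']*q[1]/q[2]])
a=np.radians(A);Rm=np.array([[np.cos(a),-np.sin(a)],[np.sin(a),np.cos(a)]])
rect=lambda cx,cy,w,h,z:[np.r_[Rm@[cx+i*w/2,cy+j*h/2]+[X,Y],z] for i,j in((1,1),(1,-1),(-1,-1),(-1,1))]
sh=[(rect(0,0,.11,.32,.014),(0,255,0)),(rect(0,.095+.0275,.04,.009,.072),(0,0,255)),(rect(0,.095-.0275,.04,.009,.072),(0,0,255)),(rect(0,-.095,.044,.016,.104),(255,255,0))]
out=[]
for f,u,v in(('t0',205,168),('s0',205,172)):
    k=6.6;i=cv2.resize(cv2.imread('pics/'+f+'.png')[v:v+61,u:u+112],None,fx=k,fy=k,interpolation=cv2.INTER_CUBIC)[:400]
    i=cv2.convertScaleAbs(i,alpha=1.3)
    for P,c in sh:
        p=np.array([(proj(f,q)-[u,v]+.5)*k for q in P]);cv2.polylines(i,[p.round().astype(int)],True,c,1)
    out.append(i[:300] if 0 else i)
w=min(o.shape[1] for o in out);V=np.vstack([o[:,:w] for o in out]);cv2.imwrite('pics/ov%s.png'%sys.argv[4],cv2.resize(V,None,fx=600/V.shape[0],fy=600/V.shape[0],interpolation=cv2.INTER_AREA) if V.shape[0]>600 else V)
E
python3 ov.py .5525 -.112 13.6 1
```

```text
(no output)
```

View pics/ov1.png

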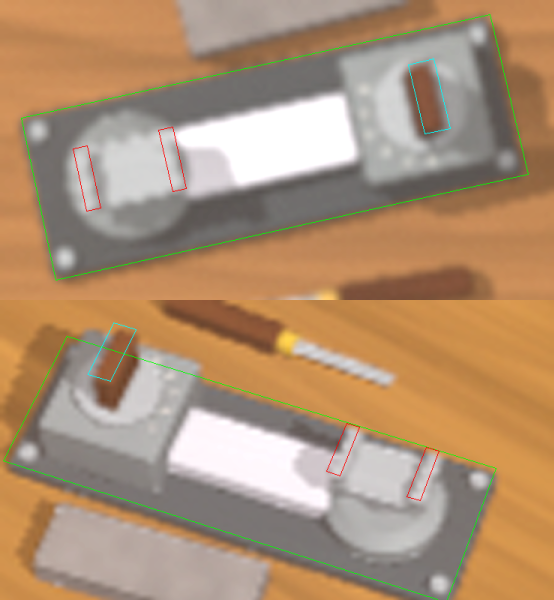

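The overlay matches the base and both cheeks in both views, so the seat is about (0.530, -0.020). I'll lower slowly.

Request:
step_arm --pt "0.1 0 0.8 0 0 0 1" --pt "0 0 0.8 0 0 0 1" --pt "0 0 0.6 0 0 0 1" --pt "0 0 0.5 0 0 0 1" --pt "0 0 0 0 0 0 1" --pt "0 0 0 0 0 0 1"

```text
clock: 9.68
tool_pos: [0.5297, -0.0198, 0.1088]
eef_rot: [-0.119, 0.993, 0.0, 0.0]
contact_force: [0.3, -0.9, -2.1]
opening: 0.452
finger_force: 30.0
```

Request:
step_arm --pt "0 0 0.3 0 0 0 1" --pt "0 0 0.3 0 0 0 1" --pt "0 0 0.3 0 0 0 1" --pt "0 0 0.1 0 0 0 1" --pt "0 0 0 0 0 0 1" --pt "0 0 0 0 0 0 1"

```text
clock: 10.42
tool_pos: [0.5297, -0.0199, 0.0988]
eef_rot: [-0.119, 0.993, 0.0, 0.0]
contact_force: [-0.4, -0.0, -1.2]
opening: 0.452
finger_force: 30.0
```

Request:
step_arm --pt "0 0 0.1 0 0 0 1" --pt "0 0 0 0 0 0 1" --pt "0 0 0 0 0 0 1"

```text
clock: 10.8
tool_pos: [0.5298, -0.0199, 0.0978]
eef_rot: [-0.119, 0.993, 0.0, 0.0]
contact_force: [-0.4, -0.2, 0.3]
opening: 0.454
finger_force: 30.0
```

Request:
step_arm --pt "0 0 0.1 0 0 0 1" --pt "0 0 0 0 0 0 1" --pt "0 0 0 0 0 0 1"

```text
clock: 11.18
tool_pos: [0.5298, -0.0199, 0.0978]
eef_rot: [-0.119, 0.993, -0.0, 0.0]
contact_force: [-3.6, -0.7, 9.8]
opening: 0.449
finger_force: 30.0
```

```bash
python3 - <<'E'
from h import *
snap('scene','s4');crop('s4',230,160,100,75,8)
E
```

```text
(no output)
```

View pics/s4_c230_160.png

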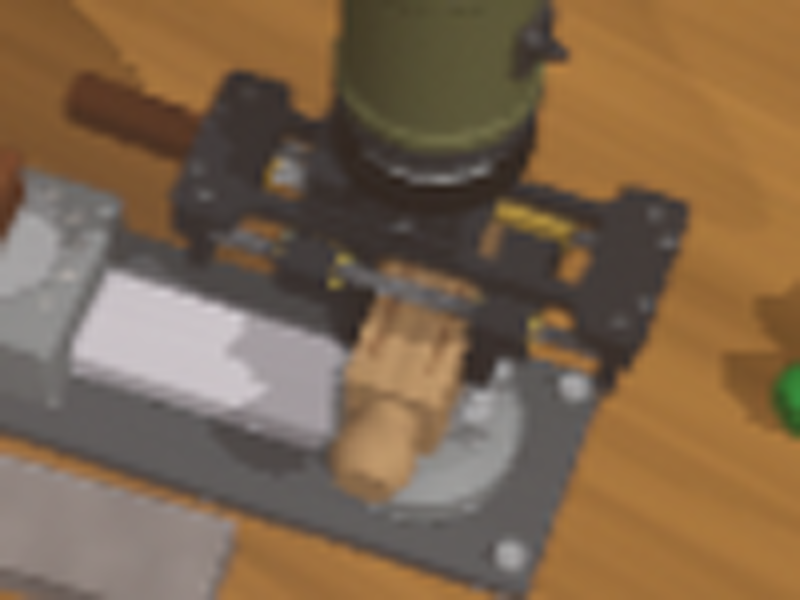

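The blank touches the floor at the expected height (TCP 0.098), lying between the cheeks with its end at (375,460). I'll release it and lift.

Request:
step_arm --pt "0 0 -0.1 0 0 0 1" --pt "0 0 0 0 0 0 0" --pt "0 0 0 0 0 0 -0.3" --pt "0 0 0 0 0 0 -0.6" --pt "0 0 0 0 0 0 -0.6" --pt "0 0 0 0 0 0 -0.6" --pt "0 0 0 0 0 0 -0.6" --pt "0 0 0 0 0 0 -0.6"

```text
clock: 12.22
tool_pos: [0.5296, -0.0199, 0.0977]
eef_rot: [-0.119, 0.993, 0.0, -0.0]
contact_force: [0.3, 0.5, 0.5]
opening: 0.804
finger_force: 0.0
```

Request:
step_arm --pt "0 0 -1 0 0 0 -0.6" --pt "0 0 -2 0 0 0 -0.6" --pt "0 0 -3 0 0 0 -0.6" --pt "0 0 -3 0 0 0 -0.6" --pt "0 0 -1 0 0 0 -0.6" --pt "0 0 0 0 0 0 -0.6"

```text
clock: 12.98
tool_pos: [0.5298, -0.0201, 0.1981]
eef_rot: [-0.119, 0.993, -0.0, 0.001]
contact_force: [0.1, 0.3, 0.2]
opening: 0.797
finger_force: 0.0
```

```bash
python3 - <<'E'
from h import *
go(.5735,-.2035,.196,103.6)
E
```

```text
p [ 0.5298 -0.0201  0.1981] yaw 103.62 tilt [ 0.0011 -0.     -1.    ] q [ 0.21  0.67 -0.43  1.9   0.44  0.66  1.32] t 12.97 open 0.797
shift cm [  0.07 -18.86   0.22] turn 0.02
```

Request:
step_arm --pt "0 -3 0 0 0 0 -0.6" --pt "0 -4 0 0 0 0 -0.6" --pt "0 -4 0 0 0 0 -0.6" --pt "0 -4 0 0 0 0 -0.6" --pt "0 -4 0 0 0 0 -0.6" --pt "0 0 0 0 0 0 -0.6" --pt "0 0 0 0 0 0 -0.6"

```text
clock: 13.85
tool_pos: [0.5737, -0.2035, 0.1965]
eef_rot: [-0.119, 0.993, 0.001, -0.001]
contact_force: [-0.7, 0.7, 0.6]
opening: 0.802
finger_force: 0.0
```

```bash
python3 - <<'E'
from h import *
go(.5743,-.2038,.0905,103.6)
snap('scene','s5');snap('top','t5')
a=cv2.imread('pics/t5.png')[160:240,200:280]; b=cv2.imread('pics/s5.png')[165:245,240:320]
f=lambda i:cv2.resize(i,(400,400),interpolation=cv2.INTER_CUBIC)
cv2.imwrite('pics/s5c.png',cv2.convertScaleAbs(np.hstack([f(a),f(b)]),alpha=1.3))
E
```

```text
p [ 0.5737 -0.2035  0.1965] yaw 103.67 tilt [-0.0021  0.0016 -1.    ] q [ 0.53  0.77 -0.47  1.66  0.45  0.82  1.67] t 13.85 open 0.802
shift cm [-0.07 -0.07 10.6 ] turn 0.07
```

View pics/s5c.png

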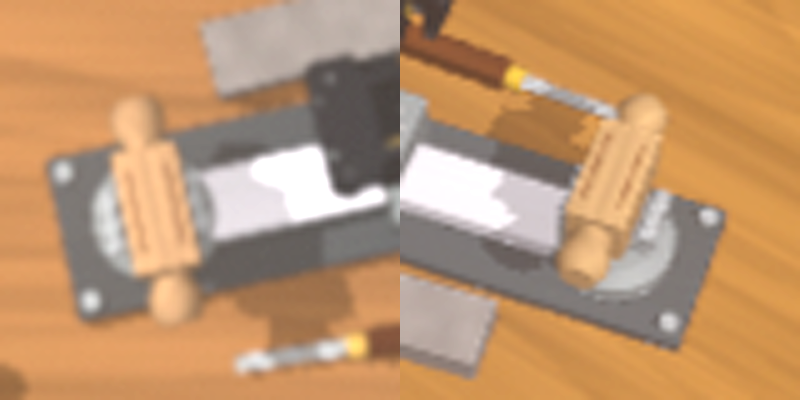

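The blank sits in the saddle; its block's top corners in the top view are roughly (113,150), (180,138), (200,262) and (135,275). I'll confirm the centre numerically while descending on the knob.

```bash
python3 - <<'E'
from h import *
C=np.array([pt('t5',200+u/5-.4,160+v/5-.4,.106) for u,v in((113,150),(180,138),(200,262),(135,275))]);print(C,C.mean(0))
x=(C[0]+C[1]-C[2]-C[3])/2;print(np.linalg.norm(x),np.degrees(np.arctan2(x[1],x[0])))
E
```

```text
[[ 0.5628  0.0047  0.106 ]
 [ 0.5708 -0.0356  0.106 ]
 [ 0.4958 -0.0492  0.106 ]
 [ 0.4873 -0.0104  0.106 ]] [ 0.529175 -0.022625  0.106   ]
0.07660603762106478 10.796543171824355
```

Request:
step_arm --pt "-0.1 -0.1 2 0 0 0 -0.6" --pt "0 0 3 0 0 0 -0.6" --pt "0 0 3 0 0 0 -0.6" --pt "0 0 1.6 0 0 0 -0.6" --pt "0 0 1 0 0 0 -0.6" --pt "0 0 0 0 0 0 -0.6" --pt "0 0 0 0 0 0 -0.6"

```text
clock: 14.82
tool_pos: [0.5763, -0.2053, 0.0926]
eef_rot: [-0.119, 0.993, -0.0, 0.001]
contact_force: [0.1, 0.6, 0.5]
opening: 0.799
finger_force: 0.0
```

Request:
step_arm --pt "0.2 0.2 0.2 0 0 0 -0.6" --pt "0 0 0 0 0 0 -0.6" --pt "0 0 0 0 0 0 -0.6"

```text
clock: 15.2
tool_pos: [0.5733, -0.2038, 0.0899]
eef_rot: [-0.119, 0.993, -0.0, 0.0]
contact_force: [0.1, 0.1, 0.1]
opening: 0.802
finger_force: 0.0
```

```bash
python3 - <<'E'
from h import *
go(.5743,-.2038,.0905,103.6)
E
```

```text
p [ 0.5733 -0.2038  0.0899] yaw 103.63 tilt [ 3.e-04 -0.e+00 -1.e+00] q [ 0.48  0.92 -0.38  1.73  0.55  0.61  1.58] t 15.2 open 0.802
shift cm [-0.1  -0.02 -0.06] turn 0.03
```

Request:
step_arm --pt "0 0 0 0 0 0 0.3" --pt "0 0 0 0 0 0 0.8" --pt "0 0 0 0 0 0 1" --pt "0 0 0 0 0 0 1" --pt "0 0 0 0 0 0 1" --pt "0 0 0 0 0 0 1" --pt "0 0 0 0 0 0 1" --pt "0 0 0 0 0 0 1" --force 15

```text
clock: 16.2
tool_pos: [0.5728, -0.2023, 0.0896]
eef_rot: [-0.119, 0.993, 0.001, -0.0]
contact_force: [-1.3, 5.0, 2.3]
opening: 0.177
finger_force: 15.0
```

The bar is gripped (15.6 mm). I'll relieve the side load, then turn, reading yaw and moment to feel the clicks.

Request:
step_arm --pt "0 0.15 0 0 0 0 1" --pt "0 0 0 0 0 0 1" --pt "0 0 0 0 0 0 1" --force 35

```text
clock: 16.58
tool_pos: [0.5728, -0.2022, 0.0897]
eef_rot: [-0.119, 0.993, 0.0, -0.0]
contact_force: [-1.8, 3.5, 1.2]
opening: 0.179
finger_force: 35.0
```

```bash
cat > m.py <<'E'
from h import *
s=r.get_state();M=R.from_quat(s['eef_rot']).as_matrix()
print('yaw',np.degrees(np.arctan2(M[1,1],M[0,1])).round(2),'turned',(103.63-np.degrees(np.arctan2(M[1,1],M[0,1]))).round(2),'mom',np.round(s['moment'],3),'F',np.round(s['contact_force'],1),'p',np.round(s['tool_pos'],4),'q7',round(s['q'][6],2),'t',round(s['clock'],2))
E
python3 m.py
```

```text
yaw 103.63 turned -0.0 mom [0.781 0.315 0.028] F [-1.8  3.5  1.2] p [ 0.5728 -0.2022  0.0897] q7 1.58 t 16.57
```

Request:
step_arm --pt "0 0 0 0 0 2 1" --pt "0 0 0 0 0 2 1" --pt "0 0 0 0 0 2 1" --pt "0 0 0 0 0 0 1"

```text
clock: 17.08
tool_pos: [0.5728, -0.2021, 0.0897]
eef_rot: [-0.066, 0.998, 0.0, -0.0]
contact_force: [-1.6, 3.7, 0.9]
opening: 0.177
finger_force: 35.0
```

```bash
python3 m.py
```

```text
yaw 97.62 turned 6.01 mom [1.015 0.32  0.118] F [-1.6  3.7  0.9] p [ 0.5728 -0.2021  0.0897] q7 1.5 t 17.07
```

Request:
step_arm --pt "0 0 0 0 0 3 1" --pt "0 0 0 0 0 3 1" --pt "0 0 0 0 0 0 1"

```text
clock: 17.45
tool_pos: [0.5728, -0.2019, 0.0896]
eef_rot: [-0.014, 1.0, 0.0, -0.0]
contact_force: [-2.4, 5.3, 2.1]
opening: 0.179
finger_force: 35.0
```

```bash
python3 m.py
```

```text
yaw 91.62 turned 12.01 mom [ 1.061  0.386 -0.022] F [-2.4  5.3  2.1] p [ 0.5728 -0.2019  0.0896] q7 1.43 t 17.45
```

Request:
step_arm --pt "0 0 0 0 0 3 1" --pt "0 0 0 0 0 3 1" --pt "0 0 0 0 0 0 1"

```text
clock: 17.82
tool_pos: [0.5728, -0.2018, 0.0897]
eef_rot: [0.038, 0.999, 0.0, -0.0]
contact_force: [-2.7, 6.0, 1.0]
opening: 0.174
finger_force: 35.0
```

```bash
python3 m.py
```

```text
yaw 85.6 turned 18.03 mom [ 1.18   0.38  -0.119] F [-2.7  6.   1. ] p [ 0.5728 -0.2018  0.0897] q7 1.35 t 17.82
```

Request:
step_arm --pt "0 0 0 0 0 3 1" --pt "0 0 0 0 0 3 1" --pt "0 0 0 0 0 0 1"

```text
clock: 18.2
tool_pos: [0.5728, -0.2017, 0.0896]
eef_rot: [0.09, 0.996, 0.0, -0.0]
contact_force: [-1.1, 5.2, 1.2]
opening: 0.178
finger_force: 35.0
```

```bash
python3 m.py
```

```text
yaw 79.63 turned 24.0 mom [1.16  0.338 0.01 ] F [-1.1  5.2  1.2] p [ 0.5728 -0.2017  0.0896] q7 1.28 t 18.2
```

The first click was felt at 24°: the moment went +0.12, about 0, -0.12, about 0. I'll continue to the second.

Request:
step_arm --pt "0 0 0 0 0 3 1" --pt "0 0 0 0 0 3 1" --pt "0 0 0 0 0 0 1"

```text
clock: 18.58
tool_pos: [0.5728, -0.2015, 0.0897]
eef_rot: [0.142, 0.99, 0.0, -0.0]
contact_force: [-2.1, 5.8, 1.6]
opening: 0.178
finger_force: 35.0
```

```bash
python3 m.py
```

```text
yaw 73.67 turned 29.96 mom [1.193 0.35  0.191] F [-2.1  5.8  1.6] p [ 0.5728 -0.2015  0.0897] q7 1.21 t 18.57
```

Request:
step_arm --pt "0 0 0 0 0 3 1" --pt "0 0 0 0 0 3 1" --pt "0 0 0 0 0 3 1" --pt "0 0 0 0 0 3 1" --pt "0 0 0 0 0 0 1"

```text
clock: 19.2
tool_pos: [0.5729, -0.2013, 0.0897]
eef_rot: [0.245, 0.97, 0.001, -0.0]
contact_force: [-1.4, 6.0, 1.2]
opening: 0.176
finger_force: 35.0
```

```bash
python3 m.py
```

```text
yaw 61.63 turned 42.0 mom [ 1.2    0.23  -0.098] F [-1.4  6.   1.2] p [ 0.5729 -0.2013  0.0897] q7 1.07 t 19.2
```

Request:
step_arm --pt "0 0 0 0 0 3 1" --pt "0 0 0 0 0 3 1" --pt "0 0 0 0 0 0 1"

```text
clock: 19.58
tool_pos: [0.5731, -0.2011, 0.0897]
eef_rot: [0.295, 0.955, 0.001, -0.0]
contact_force: [-0.6, 5.8, 0.4]
opening: 0.177
finger_force: 35.0
```

```bash
python3 m.py
```

```text
yaw 55.67 turned 47.96 mom [1.22  0.228 0.029] F [-0.6  5.8  0.4] p [ 0.5731 -0.2011  0.0897] q7 1.0 t 19.57
```

The second click was felt at 48°. On to the third.

Request:
step_arm --pt "0 0 0 0 0 3 1" --pt "0 0 0 0 0 3 1" --pt "0 0 0 0 0 0 1"

```text
clock: 19.95
tool_pos: [0.5731, -0.201, 0.0896]
eef_rot: [0.344, 0.939, 0.001, -0.0]
contact_force: [-0.0, 6.5, 0.7]
opening: 0.179
finger_force: 35.0
```

```bash
python3 m.py
```

```text
yaw 49.7 turned 53.93 mom [1.314 0.182 0.124] F [-0.   6.5  0.7] p [ 0.5731 -0.201   0.0896] q7 0.93 t 19.95
```

Request:
step_arm --pt "0 0 0 0 0 3 1" --pt "0 0 0 0 0 3 1" --pt "0 0 0 0 0 3 1" --pt "0 0 0 0 0 3 1" --pt "0 0 0 0 0 0 1"

```text
clock: 20.58
tool_pos: [0.5733, -0.2008, 0.0897]
eef_rot: [0.441, 0.898, 0.001, -0.0]
contact_force: [-0.3, 6.6, -0.3]
opening: 0.177
finger_force: 35.0
```

```bash
python3 m.py
```

```text
yaw 37.67 turned 65.96 mom [ 1.3    0.12  -0.166] F [-0.3  6.6 -0.3] p [ 0.5733 -0.2008  0.0897] q7 0.79 t 20.57
```

Request:
step_arm --pt "0 0 0 0 0 3 1" --pt "0 0 0 0 0 3 1" --pt "0 0 0 0 0 0 1" --pt "0 0 0 0 0 0 1" --pt "0 0 0 0 0 0 1" --pt "0 0 0 0 0 0 1"

```text
clock: 21.32
tool_pos: [0.5734, -0.2008, 0.0897]
eef_rot: [0.487, 0.873, 0.001, -0.0]
contact_force: [-0.4, 6.2, -0.2]
opening: 0.179
finger_force: 35.0
```

```bash
python3 m.py; python3 - <<'E'
from h import *
snap('scene','s6');snap('top','t6')
a=cv2.imread('pics/t6.png')[160:240,200:280]; b=cv2.imread('pics/s6.png')[165:245,220:300]
f=lambda i:cv2.resize(i,(400,400),interpolation=cv2.INTER_CUBIC)
cv2.imwrite('pics/s6c.png',cv2.convertScaleAbs(np.hstack([f(a),f(b)]),alpha=1.3))
E
```

```text
yaw 31.72 turned 71.91 mom [ 1.329  0.075 -0.019] F [-0.4  6.2 -0.2] p [ 0.5734 -0.2008  0.0897] q7 0.72 t 21.32
```

View pics/s6c.png

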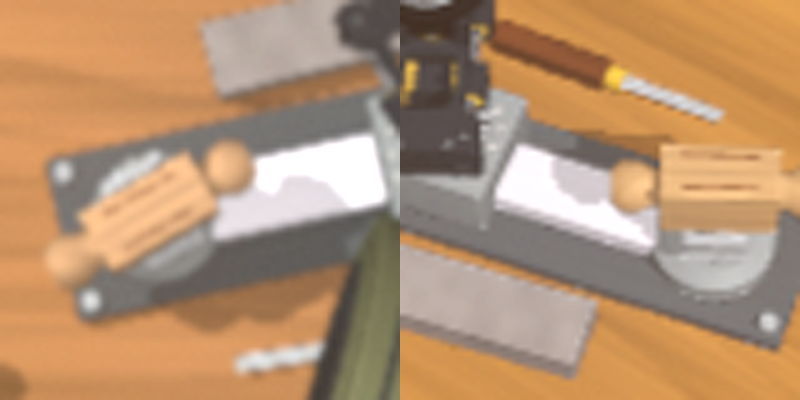

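The third click was felt at 71.9° with the moment near zero, and the blank has turned with the saddle: its block is centred at about (148,211) in the top crop and still seated. Handing in.

```bash
python3 -c "
from plant import r
print(r.finish_job())"
```

```text
the job is handed in; nothing more can be done
None
```

The blank is seated in the saddle and let go, the knob is at its third click (turned 71.9°) with the gripper still holding the bar at 35 N, and the job is handed in; the hand-in returned no verdict.

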